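# Scraper away, cleaning can lid to its half-turn, and hold

## Robot

A 6-joint arm with a two-finger parallel gripper is mounted at the origin on the work surface. World frame = base frame: x ahead of the robot, y to its left, z up, the work surface at z = 0. Lengths are in m, angles in rad, forces in N, time in s.
With the tool pointing down it reaches from about 0.325 to 0.9 m from the base axis. Payload 6.1 kg.
Tool frame: the origin (TCP) lies midway between the tips of the shut fingers; the grasp point (between the pads) lies 19 mm behind it; z points along the fingers, y is the line along which they close (so a half turn about z gives the same grasp; the last joint's range is limited). The gripper opens to 87 mm and grips with 3 to 60 N. Pads are 19 mm wide; open, the fingers measure 117 mm over their backs; the gripper's body (75 mm by 190 mm) begins 51 mm behind the grasp point.
Start: joints at [1.165, 0.22, 1.526, -0, 1.395, -0.126], TCP at [0.173, 0.601, 0.223] pointing down, gripper open.
Joint ranges: [-2.98, 2.98], [-0.91, 2.08], [0.09, 2.57], [-1.24, 4.39], [0.2, 2.65], [-2.68, 2.68]. Speed limits (rad/s): [2.57, 2.57, 3.01, 3.14, 3.14, 3.14].

## Interface

Orientations are given as a unit quaternion [x, y, z, w].
In Python, from cell import robot gives the robot as it stands.
- The arm moves only by the tool nudge_tcp, called after "Call:" in YAML: its name, and indented under it one key for each argument. Schema: {"type":"object","properties":{"motion":{"type":"string"},"jaw":{"type":"number"},"grip_force":{"type":"number"},"only":{"type":"string"},"quiet":{"type":"boolean"},"lines":{"type":"string"}},"required":["motion"],"additionalProperties":false}. motion is a string of 1 to 8 rows, one to a line, with the numbers parted by spaces; each row has 6 numbers: dx, dy, dz in units of 100 mm, then a rotation vector rx, ry, rz in units of 0.05 rad; each row is the pose to reach, as a shift and turn from the pose commanded when the call began, along the tool's axes at that moment; what a row does not reach only later rows make up. A row lasts 1/10 s, in which the tool goes at most 0.05 m and 0.15 rad, less where a joint would pass 70% of its speed; a pose out of reach is approached as far as the arm can. jaw is the finger opening in m, set as the call begins (left out keeps the last). The fingers move at their own pace and stop on an object; grip_force is the grip in N (left out, the last holds). Time passes only in rows, so rows that do not move let the fingers close. The tool returns the time, the measured TCP pose, the force, the opening and the grip force at its end. only (a regular expression) keeps the lines of the reply that match it, lines (a string "A,B") keeps lines A to B, and quiet returns only ok. Input that does not fit is refused with a message, and nothing moves.
- robot.observe(): the state, without advancing time (a new reading comes with each control period).
- robot.snapshot(name): name is "side" or "top"; returns (picture, depth): 480x640x3 uint8, red, green, blue; 480x640 float32, m along the optical axis (not along the pixel's ray), 0 where there is no reading.
- robot.calibration(name): a dict with "K" (3x3 intrinsics, pixels), "distortion" ([k1, k2, p1, p2, k3] as OpenCV has them; the pictures are not rectified), "cam_to_world" (4x4, takes a point from camera to world coordinates). Camera axes: x right, y down, z forward; pixel columns grow to the right and rows downward; lengths in m; the calibration is good to about 2 mm. A picture is of the moment at which its call begins. calibration takes no time and is no camera call.
- robot.close_job(): hands the job in; it is judged then, once.
The state is a dict: "time_s": time; "q": joint angles; "dq": joint speeds; "joint_efforts": joint torques, N m; "position": TCP position; "ee_rot": TCP orientation; "ft_force": force on the tool from outside, world axes, zero at the start; "moment": the same for the moment, N m; "grip_width": finger opening in m; "gripper_force": force on a finger pad.
Only numpy, scipy, OpenCV 4.12 (cv2) and the standard library are available. Lean on these libraries where they do the work, as an engineer would, in place of code of your own. Each camera call takes 0.05 s, during which the arm holds its last target. There are 200 camera calls.

## Task

The scraper lies across the open parts-cleaning can: first slide it blade-first all the way home under the lips of the slotted wooden holder and let go of it. Then set the bayonet lid into the can with its two lugs down through the two notches in the rim, twist it clockwise (seen from above) to the half-turn mark, where the lid's bar handle points at the two small ribs on the rim, well short of the lock click, and finish while still holding the lid there against its return spring. Never push it on into the lock, and leave the other things on the bench where they are.

Things in the scene. Friction and masses are not known exactly. Their poses are not given: they have to be found in the camera images.
- can: Grey round can bolted to the bench, fixed: 160 mm diameter, 110 mm high. Origin: centre of underside, z up. On top a flat steel rim ring, z 100 to 110 mm, from the 108 mm diameter mouth to the outside; two alike notches through it in the mouth's edge, at the can's +x and -x, each 22 mm wide, out to 68 mm from the axis. Same when turned half round.
- can_mark (a point): Half-turn mark: a small steel rib on the rim's outer edge (10 x 6 mm, 5 mm proud), 81 mm from the can's axis, 40 degrees (0.70 rad) clockwise of its +x notch; a second one across the mouth. The lid, lugs under the ring, turns only clockwise from the notches. The sprung lock catch is met at about 55 degrees, the lock clicks at 77.
- spring_ring (a joint): Sprung ring inside the can's mouth, 28 mm below the rim, that the lid's lugs push round: rad, 0 at rest, grows clockwise, 1.28 at the lock. Met after 0.08 rad of lid turn (so about 0.62 at the half-turn). It pushes back with 0.25 N m at 0, 0.4 N m at the half-turn, and turns the lid back if let go.
- lid: Aluminium bayonet lid with black bar handle, 0.16 to 0.26 kg, stands plug down on the bench. Origin: centre of underside, z up. Plug 102 mm diameter, z 0-24 mm; two lugs at its +x and -x, 16 mm wide, z 1-12 mm, out to 64 mm from the axis; plate 140 mm diameter, z 24-32 mm; bar along x 90 x 14 mm, z 32-62 mm. Same turned half round. Seated (plate on rim) its origin is 86 mm above the can's.
- scraper: Flat scraper, 0.17 kg, 200 mm long, lying flat across the can's rim. Origin: middle of its length, on the flat underside; x towards the blade's edge, z up. Steel blade 62 mm wide, 4 mm thick, x +15 to +100 mm; wooden handle 24 mm wide, z 0 to 18 mm, x -100 to +18 mm. Centre of mass near x +35 mm.
- scraper_edge (a point): Middle of the scraper's front (blade) edge, on the underside.
- holder: Dark wooden block fixed to the bench, 90 x 94 x 49 mm. Origin: centre of underside, z up. Flat blade slot, open at its -x face (roughly to the robot): floor at z 30 mm, 12 mm high, y -35 to +35 mm, from x -45 to a back stop at x +33 mm. Lips z 42-49 mm roof its sides (20 to 47 mm off the middle); open above between. Blade enters along +x; handle stays outside.
- jar: Bystander: glass screw jar; leave it alone.
- mug: Bystander: white mug; leave it alone.
- wrench: Bystander: steel wrench; leave it alone.
- screwdriver: Bystander: screwdriver; leave it alone.
- tin: Bystander: aluminium tin; leave it alone.
- brush: Bystander: brush; leave it alone.
- bearing: Bystander: ring-shaped steel bearing; leave it alone.

How it is judged:
By the outcome, as a careful person would: the job done as asked, in the order asked, and still so for the second after the job is handed in, while the arm keeps its last pose, push and grip.
It also fails if it takes over 61 s, if anything falls off the work surface, if the arm or the gripper's body presses on something with over 40 N, if the wrist force passes 120 N, or if a joint passes its speed limit or range.

## Working session

There is one attempt and no reset: what is moved stays moved. The work goes in short steps, Python scripts to look and compute and a tool call to move; the robot and the scene stay as the last step left them, time stands still between calls to the robot, and variables do not carry over. Pictures are saved under pics/ and viewed, at most 10 in all, crops included, and the job is handed in when it is done.

```bash
ls; mkdir -p pics; python3 - <<'E'
from cell import robot
import cv2,numpy as np
for n in("top","side"):
    p,d=robot.snapshot(n); cv2.imwrite(f"pics/{n}0.png",p[:,:,::-1]); np.save(f"{n}0.npy",d)
    c=robot.calibration(n); print(n,c)
print(robot.observe())
E
```

```text
cell.py
pics
top {'K': array([[607.35121083,   0.        , 322.04292352],
       [  0.        , 607.35121083, 245.50773495],
       [  0.        ,   0.        ,   1.        ]]), 'distortion': array([0.03009843, 0.        , 0.        , 0.        , 0.        ]), 'cam_to_world': array([[-2.36578640e-03, -9.89871303e-01,  1.41947900e-01,
         3.41411046e-01],
       [-9.99905315e-01,  4.17362629e-04, -1.37545332e-02,
        -2.76765515e-03],
       [ 1.35559740e-02, -1.41967000e-01, -9.89778564e-01,
         1.65435789e+00],
       [ 0.00000000e+00,  0.00000000e+00,  0.00000000e+00,
         1.00000000e+00]])}
side {'K': array([[606.73755881,   0.        , 335.72304906],
       [  0.        , 606.73755881, 238.75468122],
       [  0.        ,   0.        ,   1.        ]]), 'distortion': array([-0.06744244,  0.        ,  0.        ,  0.        ,  0.        ]), 'cam_to_world': array([[ 0.82653112, -0.32805885,  0.45740977, -0.04071148],
       [-0.56284483, -0.47126067,  0.6790575 , -0.93347044],
       [-0.00721159, -0.81871288, -0.57415783,  0.90656984],
       [ 0.        ,  0.        ,  0.        ,  1.        ]])}
{'time_s': 0.1, 'q': array([ 1.16487865e+00,  2.21179856e-01,  1.52752023e+00,  9.97925821e-06,
        1.39473237e+00, -1.26096961e-01]), 'dq': array([ 0.00012103, -0.00063247, -0.0020668 ,  0.00024484, -0.00134587,
        0.00143402]), 'joint_efforts': array([ 1.40877211e-03, -4.95946312e+01, -3.88523126e+01,  7.02217687e-02,
        5.15067531e-02, -8.09325820e-05]), 'position': array([0.17238089, 0.60015054, 0.22151403]), 'ee_rot': array([ 1.39455158e-01,  9.90227960e-01, -8.86257475e-04, -2.46564308e-04]), 'ft_force': array([0.30722823, 0.31831419, 0.21076512]), 'moment': array([ 0.02015032, -0.02535698,  0.00531985]), 'gripper_force': 0.0, 'grip_width': 0.08677171746581161}
```
View pics/top0.png

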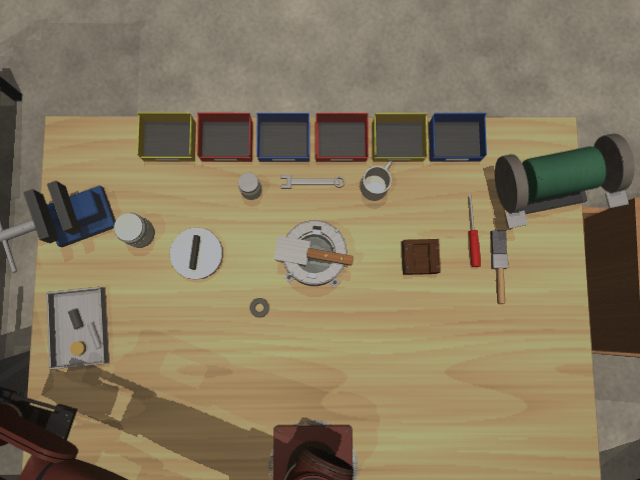

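View pics/side0.png

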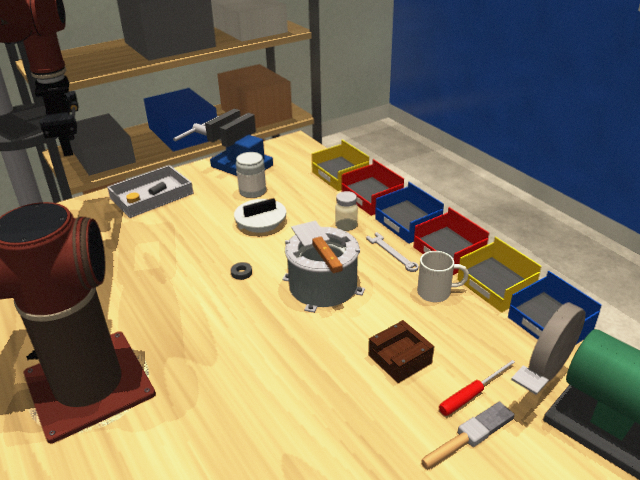

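The top view shows the can at about (315,253) with the scraper across it, blade left and orange handle right. The lid is at (196,254), and the holder at (421,257) has its slot facing down in the image. Next I'll zoom in on these three.

```bash
cat > h.py <<'E'
from cell import robot
import cv2,numpy as np
def ray(n,uv):
    c=robot.calibration(n); T=c["cam_to_world"]
    p=cv2.undistortPoints(np.array(uv,float).reshape(-1,1,2),c["K"],c["distortion"]).reshape(-1,2)
    return T[:3,3],np.c_[p,np.ones(len(p))]@T[:3,:3].T
def onplane(n,uv,z):
    o,d=ray(n,uv); return o+d*((z-o[2])/d[:,2])[:,None]
def cloud(n,depth):
    v,u=np.mgrid[:480,:640]; o,d=ray(n,np.c_[u.ravel(),v.ravel()])
    return (o+d*depth.reshape(-1,1)).reshape(480,640,3)
def proj(n,P):
    c=robot.calibration(n); M=np.linalg.inv(c["cam_to_world"])
    return cv2.projectPoints(np.array(P,float).reshape(-1,1,3),cv2.Rodrigues(M[:3,:3])[0],M[:3,3],c["K"],c["distortion"])[0].reshape(-1,2)
E
python3 - <<'E'
from h import *
p=cv2.imread("pics/top0.png"); d=np.load("top0.npy"); C=cloud("top",d)
hsv=cv2.cvtColor(p,cv2.COLOR_BGR2HSV)
z=C[...,2]
def rect(name,m,zz):
    m=m.astype(np.uint8); cs=cv2.findContours(m,0,2)[0]; c=max(cs,key=cv2.contourArea)
    W=onplane("top",c.reshape(-1,2),zz)[:,:2]
    r=cv2.minAreaRect((W*1000).astype(np.float32)); (cx,cy),rad=cv2.minEnclosingCircle((W*1000).astype(np.float32))
    print(name,r,"circ",cx,cy,rad)
def box(x0,x1,y0,y1):
    m=np.zeros((480,640),bool); m[y0:y1,x0:x1]=1; return m
L=box(160,232,218,290); H=box(395,447,230,282); K=box(268,362,212,296)
print("z holder",np.percentile(z[H&(z>.035)],[50,95]),"lid",np.percentile(z[L&(z>.02)],[50,98]),"can",np.percentile(z[K&(z>.08)],[20,50,98]))
rect("lid plate",L&(z>.022),.032); rect("lid bar",L&(z>.05),.062)
rect("lid bar dark",L&(hsv[...,2]<80)&(z>.03),.062)
rect("holder",H&(z>.04),.049)
rect("can",K&(z>.095)&(z<.14),.110)
rect("handle",K&(hsv[...,1]>120)&(hsv[...,0]<20)&(z>.11),.128)
im=np.hstack([cv2.resize(p[205:305,265:365],(600,600),interpolation=2)])
cv2.imwrite("pics/can.png",im)
cv2.imwrite("pics/hl.png",np.hstack([cv2.resize(p[225:285,390:450],(400,400),interpolation=2),cv2.resize(p[220:290,161:231],(400,400),interpolation=2)]))
E
```

```text
z holder [0.04799985 0.05480616] lid [0.03293393 0.06539371] can [0.10785999 0.11214134 0.13271012]
lid plate ((554.3004760742188, 314.3106384277344), (135.30886840820312, 136.70448303222656), 0.01966092176735401) circ 554.2681884765625 315.0143127441406 69.76814270019531
lid bar ((554.1351318359375, 313.5574645996094), (16.713638305664062, 88.90194702148438), 83.59386444091797) circ 554.1524658203125 313.71185302734375 44.55314636230469
lid bar dark ((552.9940185546875, 311.2236328125), (16.40302085876465, 90.64954376220703), 83.56326293945312) circ 552.8291015625 309.7614440917969 45.33781433105469
holder ((544.0980224609375, -289.41583251953125), (90.9694595336914, 97.90571594238281), 1.4372851848602295) circ 543.8964233398438 -290.0751037597656 64.28385162353516
can ((543.403564453125, 0.6772308349609375), (165.91357421875, 181.94100952148438), 30.5151309967041) circ 542.6196899414062 -2.561506509780884 102.02740478515625
handle ((533.2990112304688, -43.23678207397461), (114.800048828125, 23.519882202148438), 79.2664566040039) circ 532.465576171875 -42.82189178466797 57.672298431396484
```

View pics/can.png

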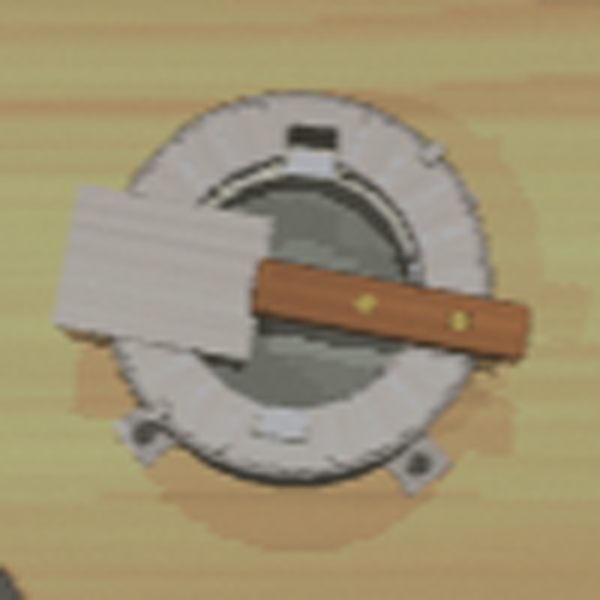

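View pics/hl.png

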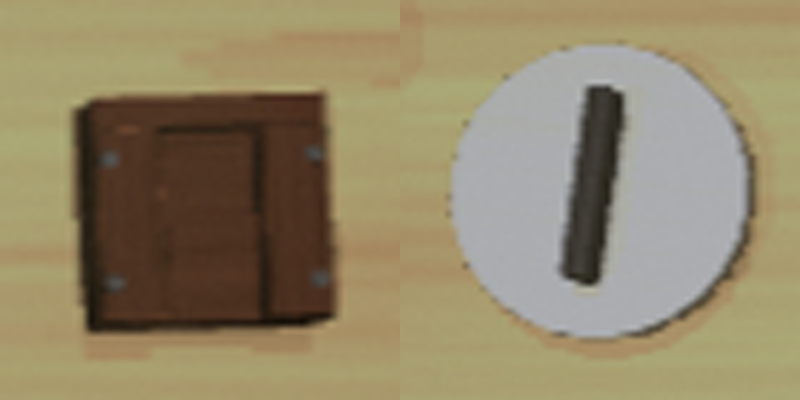

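The can crop shows the +x notch at crop (312,137) and the -x notch at (281,425), so the can's yaw is about -6°. One rib is at (432,155), which agrees with the stated 40°. The second crop shows the slot opening at the bottom, with the holder yawed about +1.5°, and the lid bar at about -6.5°. I'll refine the can numbers and work out the first shift.

```bash
cat >> h.py <<'E'
from scipy.spatial.transform import Rotation as R
def goal(x,y,z,psi):
    "shift along tool axes + rotvec to tool-down pose whose closing (y) axis is at world angle psi (deg)"
    s=robot.observe(); r=R.from_quat(s["ee_rot"]); a=np.radians(psi)
    c,n=np.cos(a),np.sin(a)
    t=R.from_matrix(np.array([[-n,c,0],[c,n,0],[0,0,-1]]))  # columns: x,y,z
    print("shift",r.inv().apply(np.array([x,y,z])-s["position"]).round(4),"rot",(r.inv()*t).as_rotvec().round(4),"q",s["q"].round(2))
E
python3 - <<'E'
from h import *
from scipy.optimize import least_squares
p=cv2.imread("pics/top0.png"); C=cloud("top",np.load("top0.npy")); z=C[...,2]
m=np.zeros((480,640),np.uint8); m[205:300,268:362]=((z>.1)&(z<.14))[205:300,268:362]
c=max(cv2.findContours(m,0,2)[0],key=cv2.contourArea).reshape(-1,2)
W=onplane("top",c,.110)[:,:2]
f=lambda q:np.clip(np.hypot(*(W-q[:2]).T)-q[2],-1,1)
o=least_squares(f,[.543,0,.08],loss="soft_l1",f_scale=.001); print("can fit",o.x, np.median(abs(f(o.x))))
pk=lambda u,v:[265+u/6-.5,205+v/6-.5]
N=onplane("top",[pk(312,123),pk(281,440),pk(432,155)],.110); print(N)
v=N[0]-N[1]; print("can yaw",np.degrees(np.arctan2(v[1],v[0])),"mid",(N[0]+N[1])/2,"len",np.hypot(*v[:2]))
for q in(o.x[:2],((N[0]+N[1])/2)[:2]): w=N[2][:2]-q; print("rib",np.degrees(np.arctan2(w[1],w[0]))+40,np.hypot(*w))
# scraper blade edge corners & handle end
S=onplane("top",[pk(78,186),pk(55,325)],.114); print("edge mid",S.mean(0)); E=onplane("top",[pk(530,305),pk(522,358)],.128); print("handle end",E.mean(0))
w=S.mean(0)-E.mean(0); print(np.degrees(np.arctan2(w[1],w[0])),np.hypot(*w[:2]))
goal(.5404,-.006,.20,-10.7)
E
```

```text
can fit [ 0.54657839 -0.00417979  0.08296154] 0.001167292159387462
[[ 0.61637376 -0.01004718  0.11      ]
 [ 0.4796729   0.0032663   0.11      ]
 [ 0.60241312 -0.06161115  0.11      ]]
can yaw -5.562571888340562 mid [ 0.54802333 -0.00339044  0.11      ] len 0.1373476440301175
rib -5.807596944604441 0.08009917773013517
rib -6.9484013079455735 0.07967371111411538
edge mid [0.55838123 0.09469059 0.114     ]
handle end [ 0.52386035 -0.10017685  0.128     ]
79.95424179688922 0.19790150865167394
shift [-0.5211 -0.4809  0.0223] rot [-1.7000e-03  1.2000e-03  1.4777e+00] q [ 1.16  0.22  1.53  0.    1.39 -0.13]
```

Units first: shifts go in units of 100 mm and turns go in units of 0.05 rad. So -0.52 m is -5.2, -0.48 m is -4.8, 1.48 rad is 29.6.

Call:
nudge_tcp:
  motion: "-5.2 -4.8 0 0 0 29.6\n-5.2 -4.8 0 0 0 29.6\n-5.2 -4.8 0 0 0 29.6\n-5.2 -4.8 0 0 0 29.6\n-5.2 -4.8 0 0 0 29.6\n-5.2 -4.8 0 0 0 29.6\n-5.2 -4.8 0 0 0 29.6\n-5.2 -4.8 0 0 0 29.6"
  jaw: 0.045
  grip_force: 40

```text
time_s: 0.9
position: [0.3806, 0.2569, 0.2224]
ee_rot: [0.676, 0.737, 0.0, 0.0]
ft_force: [1.0, -0.8, 0.2]
grip_width: 0.0457
gripper_force: 0.0
```

```bash
python3 -c "
from h import *
goal(.5405,-.006,.20,-10.4)"
```

```text
shift [-0.2755  0.137   0.0224] rot [ 0.     -0.      0.2667] q [ 0.42 -0.19  1.94 -0.    1.39  0.34]
```

Call:
nudge_tcp:
  motion: "-2.755 1.37 0.2 0 0 5.34\n-2.755 1.37 0.2 0 0 5.34\n-2.755 1.37 0.2 0 0 5.34\n-2.755 1.37 0.2 0 0 5.34\n-2.755 1.37 0.2 0 0 5.34\n-2.755 1.37 0.2 0 0 5.34\n-2.755 1.37 0.2 0 0 5.34\n-2.755 1.37 0.2 0 0 5.34"

```text
time_s: 1.7
position: [0.5416, -0.0046, 0.2017]
ee_rot: [0.768, 0.641, -0.001, -0.001]
ft_force: [0.7, 0.2, -0.3]
grip_width: 0.045
gripper_force: 0.0
```

Call:
nudge_tcp:
  motion: "0 0 0 0 0 0\n0 0 0 0 0 0"

```text
time_s: 1.9
position: [0.541, -0.0016, 0.2025]
ee_rot: [0.766, 0.643, -0.0, -0.0]
ft_force: [-0.6, 0.3, -0.0]
grip_width: 0.045
gripper_force: 0.0
```

```bash
python3 -c "
from h import *
goal(.5405,-.006,.101,-10.4)"
```

```text
shift [-0.0044  0.0004  0.1015] rot [-0.0005 -0.0004  0.0072] q [-0.15  0.04  1.77  0.    1.34  0.03]
```

To row units: 0.1 m is 1, 0.08 m is 0.8.

Call:
nudge_tcp:
  motion: "-0.04 0 0.5 0 0 0\n-0.04 0 0.8 0 0 0\n-0.04 0 1 0 0 0\n-0.04 0 1 0 0 0\n-0.04 0 1 0 0 0"

```text
time_s: 2.4
position: [0.5409, -0.006, 0.1032]
ee_rot: [0.766, 0.643, 0.0, 0.0]
ft_force: [0.4, -0.5, 0.8]
grip_width: 0.045
gripper_force: 0.0
```

Call:
nudge_tcp:
  motion: "0 0 0 0 0 0\n0 0 0 0 0 0\n0 0 0 0 0 0\n0 0 0 0 0 0\n0 0 0 0 0 0"
  jaw: 0.0
  grip_force: 45

```text
time_s: 2.9
position: [0.5416, -0.0072, 0.1035]
ee_rot: [0.767, 0.642, 0.001, 0.001]
ft_force: [-0.3, 0.9, 5.6]
grip_width: 0.0234
gripper_force: 45.0
```

To row units: -0.04 m is -0.4, -0.1 m is -1.

Call:
nudge_tcp:
  motion: "0 0 -0.4 0 0 0\n0 0 -0.9 0 0 0\n0 0 -1 0 0 0\n0 0 -1 0 0 0"

```text
time_s: 3.3
position: [0.5425, -0.0074, 0.2049]
ee_rot: [0.767, 0.642, 0.002, 0.002]
ft_force: [-0.1, -0.1, -2.5]
grip_width: 0.0234
gripper_force: 45.0
```

```bash
python3 - <<'E'
from h import *
pk=lambda u,v:[390+u/6.667-.5,225+v/6.667-.5]
T=onplane("top",[pk(92,103),pk(325,93),pk(333,316),pk(92,328),pk(160,130),pk(262,127),pk(268,318),pk(163,318)],.049)
print(T.round(4)); print("c",T[:4].mean(0))
for a,b in((3,0),(2,1),(6,5)): v=T[b]-T[a]; print(np.degrees(np.arctan2(v[1],v[0])))
v=T[0]-T[1];print(np.degrees(np.arctan2(v[1],v[0]))-90)
p=cv2.imread("pics/side0.png"); cv2.imwrite("pics/hs.png",cv2.resize(p[315:385,360:440],(800,700)[:2],interpolation=2)[:600])
goal(.3804,-.2945,.15,-88.5)
E
```

```text
[[ 0.5866 -0.2427  0.049 ]
 [ 0.5906 -0.3365  0.049 ]
 [ 0.5007 -0.337   0.049 ]
 [ 0.4959 -0.2407  0.049 ]
 [ 0.5756 -0.2698  0.049 ]
 [ 0.5768 -0.3108  0.049 ]
 [ 0.4999 -0.311   0.049 ]
 [ 0.4999 -0.2691  0.049 ]]
c [ 0.54344002 -0.28922167  0.049     ]
-1.2337330060357792
0.3273811674373721
0.2020681396308969
2.4600398889858752
shift [-0.311  -0.1096  0.0544] rot [ 0.0041 -0.0033  1.3686] q [-0.16  0.03  1.77 -0.    1.34  0.02]
```

View pics/hs.png

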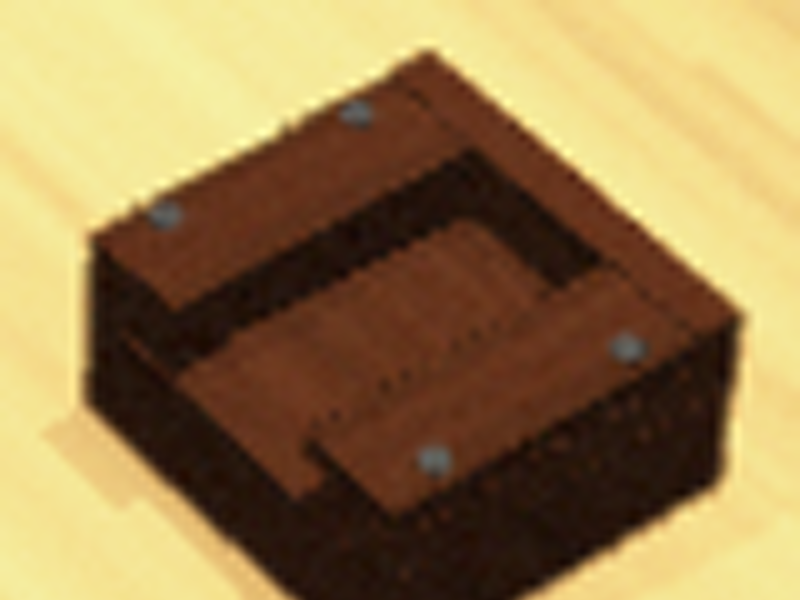

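Call:
nudge_tcp:
  motion: "-3.11 -1.1 0 0 0 27.4\n-3.11 -1.1 0 0 0 27.4\n-3.11 -1.1 0 0 0 27.4\n-3.11 -1.1 0 0 0 27.4\n-3.11 -1.1 0 0 0 27.4\n-3.11 -1.1 0 0 0 27.4\n-3.11 -1.1 0 0 0 27.4\n-3.11 -1.1 0 0 0 27.4"

```text
time_s: 4.1
position: [0.3749, -0.2962, 0.1997]
ee_rot: [0.996, 0.092, -0.002, -0.001]
ft_force: [0.7, 1.2, -2.4]
grip_width: 0.0237
gripper_force: 45.0
```

```bash
python3 -c "
from h import *
goal(.3804,-.2945,.15,-88.5)"
```

```text
shift [ 0.0059 -0.0005  0.0497] rot [-0.0024  0.0037  0.1576] q [-0.83 -0.12  1.92 -0.    1.34  0.55]
```

The side crop shows the holder's top face with corners at crop (430,50), (742,318), (392,518) and (90,238). The slot opens towards the lower left. I'll finish the turn and compare with the scraper as held.

To row units: 0.05 m is 0.5, 0.04 m is 0.4, 0.157 rad is 3.14.

Call:
nudge_tcp:
  motion: "0.06 0 0.4 0 0 3.14\n0.06 0 0.5 0 0 3.14\n0.06 0 0.5 0 0 3.14\n0.06 0 0.5 0 0 3.14"

```text
time_s: 4.5
position: [0.3837, -0.2924, 0.152]
ee_rot: [1.0, 0.02, -0.001, -0.001]
ft_force: [0.3, -0.0, -1.1]
grip_width: 0.0231
gripper_force: 45.0
```

```bash
python3 - <<'E'
from h import *
pk=lambda u,v:[360+u/10-.5,315+v/(70/7.0)-.5]
T=onplane("side",[pk(430,50),pk(742,318),pk(392,518),pk(90,238)],.049)
print(T.round(4)); print("c",T.mean(0))
for a,b in((3,0),(2,1)): v=T[b]-T[a]; print(np.degrees(np.arctan2(v[1],v[0])))
for a,b in((1,0),(2,3)): v=T[b]-T[a]; print(np.degrees(np.arctan2(v[1],v[0]))-90)
p,d=robot.snapshot("top"); C=cloud("top",d); np.save("t1.npy",d); q,_=robot.snapshot("side")
P=proj("top",[[.48,-.29,.15]])[0].astype(int); print(P)
u,v=P; a=p[v-65:v+65,u-65:u+65,::-1]
P=proj("side",[[.46,-.29,.1]])[0].astype(int); print(P); u2,v2=P
b=q[v2-65:v2+65,u2-65:u2+65,::-1]
cv2.imwrite("pics/st.png",np.hstack([cv2.resize(a,(400,400),interpolation=2),cv2.resize(b,(400,400),interpolation=2)]))
cv2.imwrite("pics/top1.png",p[:,:,::-1]); cv2.imwrite("pics/side1.png",q[:,:,::-1])
print(robot.observe()["position"])
E
```

```text
[[ 0.5921 -0.2388  0.049 ]
 [ 0.5933 -0.3341  0.049 ]
 [ 0.5033 -0.3359  0.049 ]
 [ 0.5013 -0.2428  0.049 ]]
c [ 0.54749595 -0.28790888  0.049     ]
2.5095517490415884
1.1659298937528892
0.7110995338516517
1.2266533748273645
[429 276]
[366 342]
[ 0.38464004 -0.29324699  0.15361491]
```

View pics/st.png

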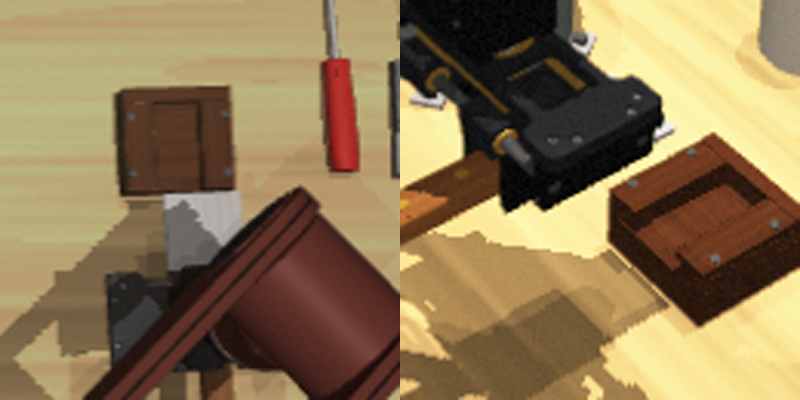

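The left panel shows the blade's front edge at crop (165,195)–(240,192), just short of the holder and square to it. The right panel shows the gripper in front of the slot. I'll measure the blade edge and its sag.

```bash
python3 - <<'E'
from h import *
p=cv2.imread("pics/top1.png"); C=cloud("top",np.load("t1.npy")); hsv=cv2.cvtColor(p,cv2.COLOR_BGR2HSV)
m=np.zeros((480,640),bool); m[262:302,410:448]=1
m&=(C[...,2]>.13)&(C[...,2]<.18)&(hsv[...,1]<60)
P=C[m]; print(len(P)); P=P[P[:,0]<.484]
A=np.c_[P[:,0]-.45,P[:,1]+.29,np.ones(len(P))]; print("plane dz/dx,dz/dy,z",np.linalg.lstsq(A,P[:,2],rcond=None)[0],P.min(0),P.max(0))
c=max(cv2.findContours(m.astype(np.uint8),0,2)[0],key=cv2.contourArea).reshape(-1,2)
W=onplane("top",c,.163); e=W[W[:,0]>W[:,0].max()-.004]; print("edge",e.min(0),e.max(0))
k=np.polyfit(e[:,1],e[:,0],1); print("edge slope deg",-np.degrees(np.arctan(k[0])))
for a in(.475,.47,.465,.46): s=W[abs(W[:,0]-a)<.002]; print(a,s[:,1].max(),s[:,1].min())
print(robot.observe()["position"],R.from_quat(robot.observe()["ee_rot"]).as_matrix().round(3).tolist())
E
```

```text
525
plane dz/dx,dz/dy,z [-0.00542889  0.01754795  0.1622539 ] [ 0.42494593 -0.32023225  0.15057464] [ 0.48396361 -0.25802853  0.17180958]
edge [ 0.48414974 -0.31699962  0.163     ] [ 0.48662491 -0.25765993  0.163     ]
edge slope deg 2.5230557367292086
0.475 -0.25741193716793864 -0.25741193716793864
0.47 -0.25981641575440256 -0.25981641575440256Traceback (most recent call last):
  File "<stdin>", line 10, in <module>
    return umr_maximum(a, axis, None, out, keepdims, initial, where)
ValueError: zero-size array to reduction operation maximum which has no identity
```

```bash
python3 -c "
from h import *
goal(.383,-.2935,.0285,-88.6)"
```

```text
shift [-0.0018  0.      0.1251] rot [ 0.0013 -0.001   0.0154] q [-0.81 -0.06  1.96 -0.    1.24  0.72]
```

To row units: 0.125 m is 1.25, 0.11 m is 1.1, 0.015 rad is 0.3.

Call:
nudge_tcp:
  motion: "-0.02 0 0.4 0 0 0.3\n-0.02 0 0.8 0 0 0.3\n-0.02 0 1.1 0 0 0.3\n-0.02 0 1.25 0 0 0.3\n-0.02 0 1.25 0 0 0.3\n-0.02 0 1.25 0 0 0.3"

```text
time_s: 5.2
position: [0.3829, -0.2937, 0.0288]
ee_rot: [1.0, 0.012, 0.001, 0.001]
ft_force: [0.1, -0.3, -1.8]
grip_width: 0.0238
gripper_force: 45.0
```

```bash
python3 - <<'E'
from h import *
goal(.4,-.2931,.0285,-88.6)
p,d=robot.snapshot("side"); u,v=proj("side",[[.47,-.29,.04]])[0].astype(int)
cv2.imwrite("pics/en.png",cv2.resize(p[v-45:v+45,u-60:u+60,::-1],(800,600),interpolation=2)); print(u,v)
E
```

```text
shift [ 0.0171 -0.0002  0.0003] rot [ 0.0013 -0.0012 -0.0008] q [-0.82  0.12  2.04 -0.    0.98  0.73]
370 362
```

View pics/en.png

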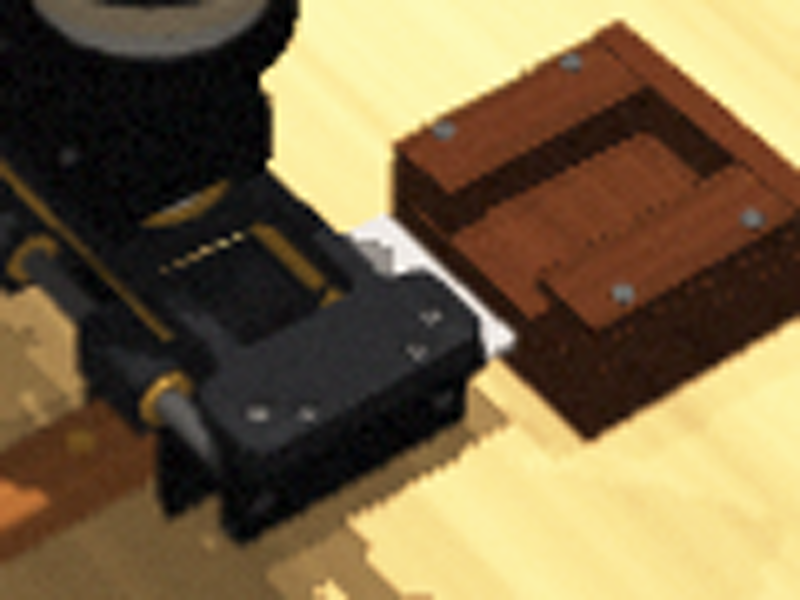

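The blade edge, at crop (390,215)–(515,345), lines up with the slot mouth and lies between floor and lips. Now I'll insert it gradually while watching the force.

To row units: 0.035 m is 0.35, 0.026 m is 0.26.

Call:
nudge_tcp:
  motion: "0.1 0 0 0 0 0\n0.18 0 0 0 0 0\n0.26 0 0 0 0 0\n0.35 0 0 0 0 0\n0.35 0 0 0 0 0"

```text
time_s: 5.75
position: [0.4186, -0.2923, 0.0279]
ee_rot: [1.0, 0.012, 0.0, 0.0]
ft_force: [0.3, -0.2, -2.3]
grip_width: 0.0236
gripper_force: 45.0
```

Call:
nudge_tcp:
  motion: "0.1 0 0 0 0 0\n0.2 0 0 0 0 0\n0.3 0 0 0 0 0\n0.4 0 0 0 0 0\n0.4 0 0 0 0 0"

```text
time_s: 6.25
position: [0.4586, -0.2914, 0.0278]
ee_rot: [1.0, 0.012, 0.001, 0.0]
ft_force: [0.2, -1.1, -1.3]
grip_width: 0.0238
gripper_force: 45.0
```

To row units: 0.011 m is 0.11, 0.008 m is 0.08.

Call:
nudge_tcp:
  motion: "0.04 0 0.01 0 0 0\n0.08 0 0.02 0 0 0\n0.11 0 0.03 0 0 0\n0.11 0 0.03 0 0 0"

```text
time_s: 6.65
position: [0.4682, -0.291, 0.0244]
ee_rot: [1.0, 0.011, -0.0, -0.0]
ft_force: [-0.1, -0.5, -1.6]
grip_width: 0.0233
gripper_force: 45.0
```

Call:
nudge_tcp:
  motion: "0.02 0 0 0 0 0\n0.04 0 0 0 0 0\n0.04 0 0 0 0 0"

```text
time_s: 6.95
position: [0.4723, -0.291, 0.0247]
ee_rot: [1.0, 0.011, 0.0, 0.0]
ft_force: [-0.1, 0.3, -2.4]
grip_width: 0.0236
gripper_force: 45.0
```

Call:
nudge_tcp:
  motion: "0.015 0 0 0 0 0\n0.03 0 0 0 0 0\n0.03 0 0 0 0 0"

```text
time_s: 7.25
position: [0.4747, -0.2908, 0.0244]
ee_rot: [1.0, 0.011, -0.0, -0.0]
ft_force: [-2.3, -0.1, -1.6]
grip_width: 0.0236
gripper_force: 45.0
```

Call:
nudge_tcp:
  motion: "0.015 0 0 0 0 0\n0.03 0 0 0 0 0\n0.03 0 0 0 0 0"

```text
time_s: 7.55
position: [0.4748, -0.2908, 0.0237]
ee_rot: [1.0, 0.012, -0.003, -0.001]
ft_force: [-13.0, -2.2, 2.4]
grip_width: 0.0232
gripper_force: 45.0
```

To row units: -0.003 m is -0.03, -0.002 m is -0.02.

Call:
nudge_tcp:
  motion: "0 0 0 0 0 0\n-0.02 0 0 0 0 0\n-0.03 0 0 0 0 0\n-0.03 0 0 0 0 0"
  jaw: 0.045

```text
time_s: 7.95
position: [0.4754, -0.2909, 0.0249]
ee_rot: [1.0, 0.011, 0.0, 0.0]
ft_force: [-0.3, -0.2, -0.8]
grip_width: 0.0428
gripper_force: 0.0
```

Call:
nudge_tcp:
  motion: "-0.03 0 -0.3 0 0 0\n-0.03 0 -0.7 0 0 0\n-0.03 0 -1.2 0 0 0\n-0.03 0 -1.7 0 0 0\n-0.03 0 -1.8 0 0 0"

```text
time_s: 8.45
position: [0.4754, -0.2932, 0.2125]
ee_rot: [1.0, 0.012, 0.005, 0.004]
ft_force: [-0.1, -0.6, 1.0]
grip_width: 0.0447
gripper_force: 0.0
```

```bash
python3 -c "
from h import *
goal(.5541,.314,.16,83.6)"
```

```text
shift [ 0.0923 -0.6056  0.0485] rot [ 0.0153  0.0111 -3.0067] q [-0.69  0.06  1.72  0.    1.35  0.85]
```

To row units: -0.6056 m is -6.056, 0.092 m is 0.92, 0.136 rad is 2.72.

Call:
nudge_tcp:
  motion: "0.92 -6.056 0 0 0 2.72\n0.92 -6.056 0 0 0 2.72\n0.92 -6.056 0 0 0 2.72\n0.92 -6.056 0 0 0 2.72\n0.92 -6.056 0 0 0 2.72\n0.92 -6.056 0 0 0 2.72\n0.92 -6.056 0 0 0 2.72\n0.92 -6.056 0 0 0 2.72"
  jaw: 0.04

```text
time_s: 9.25
position: [0.523, 0.1081, 0.2044]
ee_rot: [0.998, -0.056, 0.0, -0.0]
ft_force: [0.9, -0.7, 1.0]
grip_width: 0.0404
gripper_force: 0.0
```

```bash
python3 -c "
from h import *
goal(.5541,.314,.13,-96.4)"
```

```text
shift [ 0.0077 -0.208   0.0744] rot [-0.0002 -0.0005 -0.0012] q [0.06 0.02 1.78 0.   1.34 1.74]
```

To row units: -0.208 m is -2.08, 0.07 m is 0.7.

Call:
nudge_tcp:
  motion: "0.08 -2.08 0.1 0 0 0\n0.08 -2.08 0.2 0 0 0\n0.08 -2.08 0.3 0 0 0\n0.08 -2.08 0.5 0 0 0\n0.08 -2.08 0.7 0 0 0\n0.08 -2.08 0.7 0 0 0\n0.08 -2.08 0.7 0 0 0"

```text
time_s: 9.95
position: [0.5536, 0.3114, 0.1334]
ee_rot: [0.998, -0.056, -0.001, 0.001]
ft_force: [1.2, 0.4, 0.3]
grip_width: 0.0401
gripper_force: 0.0
```

```bash
python3 - <<'E'
from h import *
p,d=robot.snapshot("top"); np.save("t2.npy",d); cv2.imwrite("pics/top2.png",p[:,:,::-1])
q,_=robot.snapshot("side"); cv2.imwrite("pics/side2.png",q[:,:,::-1])
a=p[205:305,265:365,::-1]; b=p[225:325,375:475,::-1]
cv2.imwrite("pics/c2.png",np.hstack([cv2.resize(a,(500,500),interpolation=2),cv2.resize(b,(300,300),interpolation=2)if 0 else cv2.copyMakeBorder(cv2.resize(b,(300,300),interpolation=2),0,200,0,0,0)]))
goal(.5541,.314,.13,-96.4)
E
```

```text
shift [-0.0016 -0.0029  0.0059] rot [-0.0005 -0.0017 -0.0023] q [ 0.39  0.32  1.58 -0.    1.25  2.07]
```

View pics/c2.png

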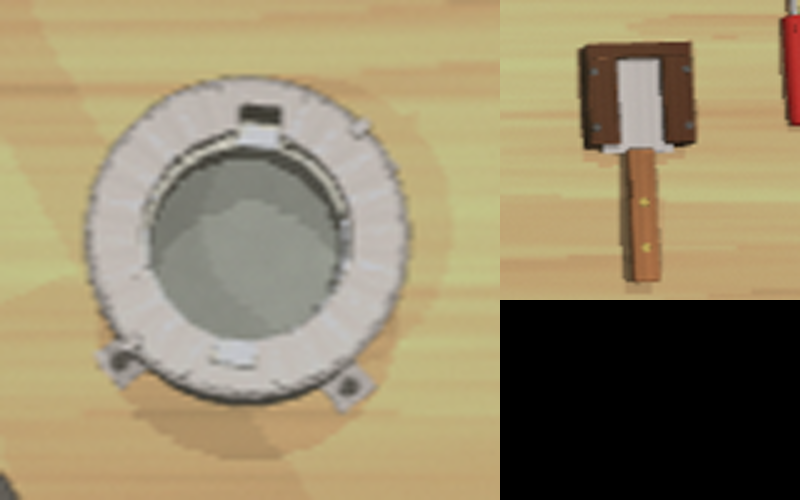

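Scraper is home, with the blade fully under the lips and the handle outside. The can is clear, with notches at crop (260,115) and (234,354) and the rib at (360,129). Now I'll fit the can and lid circles in both views.

```bash
python3 - <<'E'
from h import *
from scipy.optimize import least_squares
def fit(name,cam,mask,z,c0,r,tol=.006):
    c=np.vstack([k.reshape(-1,2) for k in cv2.findContours(mask.astype(np.uint8),1,cv2.CHAIN_APPROX_NONE)[0] if len(k)>15])
    W=onplane(cam,c,z)[:,:2]; q=np.r_[c0,r]
    for _ in range(6):
        d=np.hypot(*(W-q[:2]).T)-q[2]; S=W[abs(d)<tol]
        q=least_squares(lambda v:np.hypot(*(S-v[:2]).T)-v[2],q,loss="soft_l1",f_scale=.001).x
    print(name,cam,q.round(4),len(S),"rms",np.std(np.hypot(*(S-q[:2]).T)-q[2]).round(4))
    return q
def sub(cam,P,w):
    u,v=proj(cam,[P])[0].astype(int); m=np.zeros((480,640),bool); m[v-w:v+w,u-w:u+w]=1; return m
for cam in("top","side"):
    p=cv2.imread(f"pics/{cam}2.png"); h=cv2.cvtColor(p,cv2.COLOR_BGR2HSV); 
    m=sub(cam,[.547,-.004,.11],45)&(h[...,1]<50)&(h[...,2]>100)
    fit("can out",cam,m,.110,[.547,-.004],.08); fit("can mouth",cam,m,.110,[.547,-.004],.054,.004)
    p=cv2.imread(f"pics/{cam}0.png"); h=cv2.cvtColor(p,cv2.COLOR_BGR2HSV)
    m=sub(cam,[.554,.314,.03],40)&(h[...,1]<50)&(h[...,2]>100)
    fit("lid",cam,m,.032,[.554,.314],.07)
    m=sub(cam,[.554,.314,.03],32)&(h[...,2]<75)
    c=max(cv2.findContours(m.astype(np.uint8),0,1)[0],key=cv2.contourArea).reshape(-1,2)
    print(" bar",cv2.minAreaRect((onplane(cam,c,.062)[:,:2]*1000).astype(np.float32)))
pk=lambda u,v:[265+u/5-.5,205+v/5-.5]
N=onplane("top",[pk(260.5,104),pk(234.5,367),pk(360,129),pk(133,343)],.110); print(N.round(4))
for a,b,o in((0,1,0),(2,3,40)): v=N[a]-N[b]; print(np.degrees(np.arctan2(v[1],v[0]))+o,((N[a]+N[b])/2).round(4))
E
```

```text
can out top [ 0.5464 -0.0035  0.082 ] 179 rms 0.0012
can mouth top [-1.1374 -0.0393  1.7433] 19 rms 0.0019
lid top [0.5543 0.3141 0.0685] 145 rms 0.0007
 bar ((552.9540405273438, 310.93646240234375), (16.58269500732422, 90.66163635253906), 83.9337158203125)
can out side [ 0.548  -0.0031  0.0835] 179 rms 0.0014
can mouth side [0.5508 0.0012 0.0536] 103 rms 0.0014
lid side [0.5569 0.3177 0.0701] 103 rms 0.0019
 bar ((549.4781494140625, 298.73919677734375), (51.34003448486328, 98.73824310302734), 83.64058685302734)
[[ 0.6156 -0.0103  0.11  ]
 [ 0.4795  0.0031  0.11  ]
 [ 0.6025 -0.0616  0.11  ]
 [ 0.4918  0.0549  0.11  ]]
-5.623978709619011 [ 0.5475 -0.0036  0.11  ]
-6.465218648260901 [ 0.5472 -0.0034  0.11  ]
```

To row units: 0.098 m is 0.98, 0.085 m is 0.85.

Call:
nudge_tcp:
  motion: "-0.01 -0.03 0.3 0 0 0\n-0.01 -0.03 0.6 0 0 0\n-0.01 -0.03 0.85 0 0 0\n-0.01 -0.03 0.98 0 0 0\n-0.01 -0.03 0.98 0 0 0\n-0.01 -0.03 0.98 0 0 0"

```text
time_s: 10.65
position: [0.5552, 0.3146, 0.0383]
ee_rot: [0.998, -0.057, 0.001, -0.001]
ft_force: [0.9, -0.4, -0.4]
grip_width: 0.0399
gripper_force: 0.0
```

```bash
python3 -c "
from h import *
goal(.5548,.3145,.036,-96.2)"
```

```text
shift [-0.0004  0.0001  0.0023] rot [-0.0011 -0.002  -0.0058] q [ 0.39  0.44  1.62 -0.    1.08  2.08]
```

Good. I'll close with full grip, then lift.

To row units: 0.002 m is 0.02.

Call:
nudge_tcp:
  motion: "0 0 0.02 0 0 0\n0 0 0.02 0 0 0\n0 0 0.02 0 0 0\n0 0 0.02 0 0 0\n0 0 0.02 0 0 0\n0 0 0.02 0 0 0"
  jaw: 0
  grip_force: 60

```text
time_s: 11.25
position: [0.5541, 0.3147, 0.035]
ee_rot: [0.998, -0.057, 0.0, 0.0]
ft_force: [-1.0, -2.5, 2.9]
grip_width: 0.0139
gripper_force: 60.0
```

Call:
nudge_tcp:
  motion: "0 0 -0.3 0 0 0\n0 0 -0.7 0 0 0\n0 0 -1.2 0 0 0\n0 0 -1.6 0 0 0\n0 0 -1.6 0 0 0"

```text
time_s: 11.75
position: [0.5576, 0.3165, 0.2025]
ee_rot: [0.998, -0.056, 0.006, -0.003]
ft_force: [0.5, 0.5, -0.8]
grip_width: 0.0132
gripper_force: 60.0
```

```bash
python3 -c "
from h import *
goal(.547,-.0035,.17,-96)"
```

```text
shift [0.0252 0.3194 0.0307] rot [-0.0063 -0.0109 -0.0083] q [0.39 0.26 1.52 0.   1.35 2.08]
```

To row units: 0.32 m is 3.2, 0.025 m is 0.25.

Call:
nudge_tcp:
  motion: "0.25 3.2 0 0 0 0\n0.25 3.2 0 0 0 0\n0.25 3.2 0.1 0 0 0\n0.25 3.2 0.2 0 0 0\n0.25 3.2 0.25 0 0 0\n0.25 3.2 0.25 0 0 0\n0.25 3.2 0.25 0 0 0\n0.25 3.2 0.25 0 0 0"

```text
time_s: 12.55
position: [0.541, -0.0091, 0.1672]
ee_rot: [0.998, -0.059, -0.002, 0.0]
ft_force: [0.3, 1.1, -2.6]
grip_width: 0.0135
gripper_force: 60.0
```

Call:
nudge_tcp:
  motion: "0 0 0 0 0 0\n0 0 0 0 0 0\n0 0 0 0 0 0"

```text
time_s: 12.85
position: [0.5426, -0.0048, 0.1694]
ee_rot: [0.998, -0.056, -0.0, -0.0]
ft_force: [-0.3, 0.1, -2.6]
grip_width: 0.0137
gripper_force: 60.0
```

```bash
python3 - <<'E'
from h import *
goal(.547,-.0035,.17,-96)
for n in("top","side"):
    p,d=robot.snapshot(n); np.save(n+"3.npy",d); cv2.imwrite(f"pics/{n}3.png",p[:,:,::-1])
    u,v=proj(n,[[.547,-.0035,.16]])[0].astype(int); print(u,v)
    globals()[n]=cv2.resize(p[v-50:v+50,u-50:u+50,::-1],(400,400),interpolation=2)
cv2.imwrite("pics/l3.png",np.hstack([top,side])); print(robot.observe()["ft_force"])
E
```

```text
shift [ 0.0042 -0.0017 -0.0006] rot [-0.0003  0.0002 -0.0067] q [-0.15  0.07  1.8   0.    1.28  1.53]
313 248
320 229
[ 0.80354518 -0.69842451 -1.7439292 ]
```

View pics/l3.png

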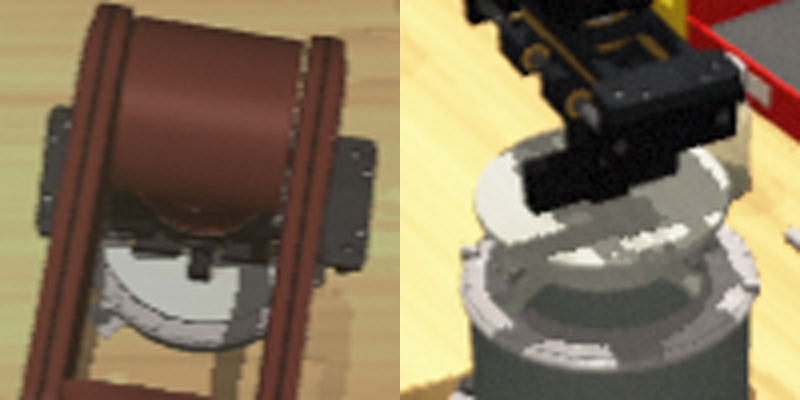

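The right panel shows the held lid level above the mouth. The top view is mostly hidden by the arm. I'll centre the lid over the measured axis, descend while watching force and height, and compare the side-view arcs.

Units first: shifts go in units of 100 mm and turns go in units of 0.05 rad. So 0.004 m is 0.04, -0.0015 m is -0.015, -0.003 rad is -0.06.

Call:
nudge_tcp:
  motion: "0.04 -0.015 0 0 0 -0.06\n0.04 -0.015 0 0 0 -0.06\n0.04 -0.015 0 0 0 -0.06\n0.04 -0.015 0 0 0 -0.06"

```text
time_s: 13.35
position: [0.5467, -0.005, 0.1695]
ee_rot: [0.998, -0.055, -0.0, 0.0]
ft_force: [0.5, 0.1, -2.9]
grip_width: 0.0138
gripper_force: 60.0
```

```bash
python3 - <<'E'
from h import *
goal(.547,-.0035,.15,-96)
p,d=robot.snapshot("side"); cv2.imwrite("pics/side4.png",p[:,:,::-1])
z=robot.observe()["position"][2]-.003
u,v=proj("side",[[.547,-.0035,z]])[0].astype(int); a=p[v-45:v+45,u-45:u+45,::-1].copy()
# overlay expected plate outline (top face) and can rim
t=np.linspace(0,2*np.pi,60)
for c,r,zz in(((.547,-.0035),.07,z),((.548,-.0031),.08,.11)):
    q=proj("side",np.c_[c[0]+r*np.cos(t),c[1]+r*np.sin(t),0*t+zz])-[u-45,v-45]
    globals()["L"+str(r)[-1]]=q
b=cv2.resize(a,(600,600),interpolation=2)
for q in(L7,L8):
    for x in q: cv2.circle(b,tuple(((x+.5)*600/90).astype(int)),1,(0,0,255),-1)
cv2.imwrite("pics/o4.png",b)
E
```

```text
shift [ 0.0001 -0.0015  0.0195] rot [ 0.      0.     -0.0053] q [-0.15  0.08  1.79 -0.    1.28  1.53]
```

View pics/o4.png

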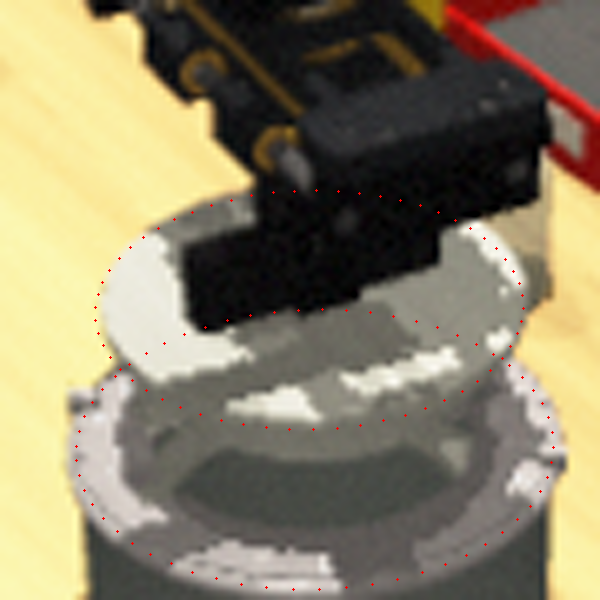

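The overlaid outlines match the lid's plate and the can's rim within about 1 mm. Descending.

To row units: -0.0015 m is -0.015, 0.024 m is 0.24, -0.005 rad is -0.1.

Call:
nudge_tcp:
  motion: "0 -0.015 0.08 0 0 -0.1\n0 -0.015 0.16 0 0 -0.1\n0 -0.015 0.22 0 0 -0.1\n0 -0.015 0.24 0 0 -0.1\n0 -0.015 0.24 0 0 -0.1"

```text
time_s: 13.9
position: [0.5464, -0.0035, 0.1447]
ee_rot: [0.999, -0.053, -0.001, -0.0]
ft_force: [-0.4, -1.0, -1.6]
grip_width: 0.0137
gripper_force: 60.0
```

Call:
nudge_tcp:
  motion: "0 0 0.02 0 0 0\n0 0 0.04 0 0 0\n0 0 0.06 0 0 0\n0 0 0.06 0 0 0"

```text
time_s: 14.3
position: [0.5467, -0.0035, 0.1392]
ee_rot: [0.999, -0.053, -0.0, -0.0]
ft_force: [0.1, 0.5, -1.9]
grip_width: 0.0134
gripper_force: 60.0
```

To row units: 0.012 m is 0.12, 0.009 m is 0.09.

Call:
nudge_tcp:
  motion: "0 0 0.03 0 0 0\n0 0 0.06 0 0 0\n0 0 0.09 0 0 0\n0 0 0.12 0 0 0\n0 0 0.12 0 0 0"

```text
time_s: 14.8
position: [0.5464, -0.0035, 0.1268]
ee_rot: [0.999, -0.053, -0.001, -0.0]
ft_force: [-0.6, -0.2, -3.0]
grip_width: 0.0137
gripper_force: 60.0
```

Call:
nudge_tcp:
  motion: "0 0 0.02 0 0 0\n0 0 0.04 0 0 0\n0 0 0.06 0 0 0\n0 0 0.06 0 0 0"

```text
time_s: 15.2
position: [0.5467, -0.0035, 0.1212]
ee_rot: [0.999, -0.053, -0.0, -0.0]
ft_force: [-0.4, 0.5, -2.6]
grip_width: 0.0135
gripper_force: 60.0
```

To row units: 0.002 m is 0.02, 0.001 m is 0.01.

Call:
nudge_tcp:
  motion: "0 0 0.01 0 0 0\n0 0 0.02 0 0 0\n0 0 0.02 0 0 0"

```text
time_s: 15.5
position: [0.5469, -0.0035, 0.121]
ee_rot: [0.999, -0.053, 0.0, 0.0]
ft_force: [-5.7, 0.1, 6.9]
grip_width: 0.0135
gripper_force: 60.0
```

```bash
python3 -c "
from h import *
goal(.547,-.0035,.121,-96)"
```

```text
shift [ 0.0001 -0.0001 -0.    ] rot [ 0.0001 -0.     -0.0004] q [-0.15  0.13  1.83 -0.    1.18  1.53]
```

Seated at the expected height. I'll ease the press and twist clockwise in steps.

Call:
nudge_tcp:
  motion: "0 0 -0.008 0 0 0\n0 0 -0.008 0 0 1\n0 0 -0.008 0 0 2\n0 0 -0.008 0 0 3\n0 0 -0.008 0 0 4\n0 0 -0.008 0 0 4"

```text
time_s: 16.1
position: [0.5475, -0.0039, 0.121]
ee_rot: [0.988, -0.152, 0.001, 0.0]
ft_force: [-1.1, -1.2, 2.2]
grip_width: 0.0135
gripper_force: 60.0
```

```bash
python3 -c "
from h import *
goal(.547,-.0035,.121,-136.3); s=robot.observe(); print(s['moment'])"
```

```text
shift [-0.0006 -0.0002 -0.    ] rot [-1.00e-04 -1.60e-03  5.03e-01] q [-0.15  0.13  1.83 -0.    1.18  1.73]
[-0.20637924  0.33962912  0.23216895]
```

To row units: 0.3 rad is 6.

Call:
nudge_tcp:
  motion: "0 0 0 0 0 1.2\n0 0 0 0 0 2.4\n0 0 0 0 0 3.6\n0 0 0 0 0 4.8\n0 0 0 0 0 6\n0 0 0 0 0 7.2\n0 0 0 0 0 7.2"

```text
time_s: 16.8
position: [0.5476, -0.0036, 0.121]
ee_rot: [0.945, -0.326, 0.001, -0.0]
ft_force: [0.5, -0.2, 3.0]
grip_width: 0.014
gripper_force: 60.0
```

```bash
python3 - <<'E'
from h import *
goal(.547,-.0035,.121,-136.3); s=robot.observe(); print(s['moment'],s['position'])
for n in("top","side"):
    p,d=robot.snapshot(n); np.save(n+"5.npy",d); cv2.imwrite(f"pics/{n}5.png",p[:,:,::-1])
    u,v=proj(n,[[.547,-.0035,.12]])[0].astype(int); print(u,v)
    globals()[n]=cv2.resize(p[v-40:v+40,u-40:u+40,::-1],(400,400),interpolation=2)
cv2.imwrite("pics/l5.png",np.hstack([top,side]))
E
```

```text
shift [-0.0005  0.0003 -0.    ] rot [-0.0008 -0.0014  0.144 ] q [-0.15  0.13  1.83 -0.    1.18  2.08]
[-0.0854424   0.30045512  0.27621476] [ 0.54758542 -0.00362956  0.12100049]
313 251
321 244
```

To row units: 0.144 rad is 2.88.

Call:
nudge_tcp:
  motion: "0 0 0 0 0 1.2\n0 0 0 0 0 2.4\n0 0 0 0 0 2.88\n0 0 0 0 0 2.88\n0 0 0 0 0 2.88"

```text
time_s: 17.4
position: [0.5476, -0.0036, 0.121]
ee_rot: [0.92, -0.393, 0.001, -0.0]
ft_force: [0.3, 1.4, 6.1]
grip_width: 0.0138
gripper_force: 60.2
```

```bash
cat > bar.py <<'E'
from h import *
for n in("top","side"):
    p,d=robot.snapshot(n); np.save(n+"6.npy",d)
s=robot.observe(); print(s['moment'],s['position'],s['gripper_force']); goal(.547,-.0035,.121,-136.3)
def rep(k,pos,psi):
    a=np.radians(psi); ex=np.array([-np.sin(a),np.cos(a)]); ey=np.array([np.cos(a),np.sin(a)])
    for n in("top","side"):
        C=cloud(n,np.load(f"{n}{k}.npy")).reshape(-1,3); dz=C[:,2]-pos[2]
        X=(C[:,:2]-pos[:2])@ex; Y=(C[:,:2]-pos[:2])@ey
        for nm,lo,hi in(("all",.008,.035),("top",.020,.032)):
            m=(dz>lo)&(dz<hi)&(abs(X)<.05)&(abs(X)>.016)&(abs(Y)<.02)
            if m.sum()>6:
                f=[(m&(X*g>0)).sum() for g in(1,-1)]
                k1=np.polyfit(X[m],Y[m],1); print(k,n,nm,f,"deg",np.degrees(np.arctan(k1[0])).round(2),"off",k1[1].round(4), X[m].min().round(3),X[m].max().round(3))
rep(3,np.array([.5426,-.0048,.1695]),-96.4)
q=s["ee_rot"]; psi=np.degrees(2*np.arctan2(q[1],q[0]))-90; print("psi",psi)
rep(5,np.array([.5476,-.0036,.121]),psi+8.2); rep(6,s["position"],psi)
E
python3 bar.py
```

```text
[-0.01080141  0.0577073   0.53020049] [ 0.54763982 -0.00356618  0.12099855] 60.16855526715517
shift [-0.0005  0.0004 -0.    ] rot [-0.0012 -0.0013  0.0006] q [-0.15  0.13  1.83  0.    1.18  2.23]
3 top all [np.int64(0), np.int64(42)] deg -0.86 off 0.0002 -0.044 -0.027
3 top top [np.int64(0), np.int64(39)] deg -3.72 off -0.0014 -0.044 -0.027
3 side all [np.int64(35), np.int64(162)] deg 2.61 off 0.004 -0.044 0.045
3 side top [np.int64(0), np.int64(94)] deg 4.85 off 0.0044 -0.044 -0.016
psi -136.2637406664409
5 top all [np.int64(0), np.int64(37)] deg -6.46 off -0.0022 -0.044 -0.028
5 top top [np.int64(0), np.int64(32)] deg -1.38 off 0.0009 -0.044 -0.028
5 side all [np.int64(104), np.int64(42)] deg -1.85 off 0.0047 -0.043 0.046
5 side top [np.int64(44), np.int64(1)] deg -7.17 off 0.0072 -0.02 0.046
6 top all [np.int64(0), np.int64(37)] deg -11.19 off -0.0057 -0.043 -0.029
6 top top [np.int64(0), np.int64(32)] deg -7.31 off -0.0038 -0.043 -0.029
6 side all [np.int64(155), np.int64(40)] deg -2.69 off 0.0043 -0.044 0.046
6 side top [np.int64(86), np.int64(0)] deg -1.34 off 0.0029 0.017 0.046
```

Call:
nudge_tcp:
  motion: "0 0 -0.006 0 0 0\n0 0 -0.006 0 0 0\n0 0 -0.006 0 0 0"

```text
time_s: 17.8
position: [0.5475, -0.0036, 0.121]
ee_rot: [0.919, -0.393, 0.001, -0.0]
ft_force: [5.9, -0.5, 0.2]
grip_width: 0.0136
gripper_force: 60.2
```

```bash
cat > bar2.py <<'E'
from h import *
import sys
def rep(name,img,pos,psi):
    a=np.radians(psi); ex=np.array([-np.sin(a),np.cos(a)]); ey=np.array([np.cos(a),np.sin(a)])
    v,u=np.mgrid[:480,:640]; W=onplane("top",np.c_[u.ravel(),v.ravel()],pos[2]+.027)[:,:2]-pos[:2]
    X=(W@ex).reshape(480,640); Y=(W@ey).reshape(480,640); V=img.max(2)
    m=(V<70)&(X<-.026)&(X>-.055)&(abs(Y)<.022)
    out=[]
    for b in np.arange(-.048,-.026,.003):
        s=m&(abs(X-b)<.0015); out.append((round(b,3),int(s.sum()),(Y[s].mean().round(4),Y[s].min().round(4),Y[s].max().round(4)) if s.sum() else None))
    print(name,[(o[0],o[1],tuple(float(t) for t in o[2]) if o[2] else 0) for o in out])
p,_=robot.snapshot("top"); cv2.imwrite("pics/top7.png",p[:,:,::-1]); s=robot.observe(); q=s["ee_rot"]; psi=np.degrees(2*np.arctan2(q[1],q[0]))-90
print(s["moment"],s["ft_force"],psi)
rep("3",cv2.imread("pics/top3.png"),np.array([.5426,-.0048,.1695]),-96.4)
rep("5",cv2.imread("pics/top5.png"),np.array([.5476,-.0036,.121]),-128.1)
rep("7",p,s["position"],psi)
E
python3 bar2.py
```

```text
[ 0.04121776 -0.71738633  0.54510321] [4.94343492 0.84733381 0.29330191] -136.3368949070915
3 [(np.float64(-0.048), 0, 0), (np.float64(-0.045), 4, (0.0001, -0.0035, 0.0037)), (np.float64(-0.042), 6, (-0.0022, -0.0065, 0.0034)), (np.float64(-0.039), 6, (-0.0014, -0.0043, 0.0031)), (np.float64(-0.036), 6, (-0.0001, -0.0046, 0.0029)), (np.float64(-0.033), 17, (0.0018, -0.022, 0.0218)), (np.float64(-0.03), 16, (0.0039, -0.0198, 0.0215)), (np.float64(-0.027), 16, (-0.0007, -0.0201, 0.0213))]
5 [(np.float64(-0.048), 0, 0), (np.float64(-0.045), 3, (0.003, -0.0005, 0.0065)), (np.float64(-0.042), 5, (0.0029, -0.0021, 0.0069)), (np.float64(-0.039), 6, (0.0015, -0.0036, 0.0073)), (np.float64(-0.036), 8, (0.0035, -0.0032, 0.0112)), (np.float64(-0.033), 16, (0.0038, -0.0208, 0.0202)), (np.float64(-0.03), 18, (0.0019, -0.0204, 0.0207)), (np.float64(-0.027), 17, (0.0007, -0.02, 0.0211))]
7 [(np.float64(-0.048), 0, 0), (np.float64(-0.045), 2, (0.0004, -0.0013, 0.0022)), (np.float64(-0.042), 5, (0.0029, -0.0032, 0.0075)), (np.float64(-0.039), 8, (0.003, -0.0033, 0.0092)), (np.float64(-0.036), 12, (-0.0008, -0.0211, 0.0108)), (np.float64(-0.033), 14, (0.0038, -0.0212, 0.0214)), (np.float64(-0.03), 19, (0.0046, -0.0195, 0.0213)), (np.float64(-0.027), 18, (-0.0035, -0.0213, 0.0213))]
```

```bash
cat > bar3.py <<'E'
from h import *
def rep(name,img,pos,psi,thr=60):
    a=np.radians(psi); ex=np.array([-np.sin(a),np.cos(a)]); ey=np.array([np.cos(a),np.sin(a)])
    V=img.max(2); pts=[]
    zf=pos[2]-.003
    u0=proj("side",[[pos[0],pos[1],zf]])[0].astype(int)
    for u in range(u0[0]-30,u0[0]+31):
        col=[v for v in range(u0[1]-28,u0[1]+22) if V[v,u]<thr]
        if not col: continue
        v=max(col); f=(thr-V[v,u])/max(1.,float(V[v+1,u])-V[v,u])
        w=onplane("side",[[u,v+min(f,1)]],zf)[0,:2]-pos[:2]; pts.append((w@ex*1000,w@ey*1000))
    P=np.array(pts); P=P[(abs(P[:,0])<50)&(abs(P[:,1])<25)]
    print(name,"; ".join(f"{x:.0f} {y:.1f}" for x,y in P))
    S=P[(abs(P[:,0])<43)&(abs(P[:,0])>16)]
    for _ in range(4):
        k=np.polyfit(S[:,0],S[:,1],1); r=abs(S[:,1]-np.polyval(k,S[:,0])); S=S[r<max(1.,2*np.median(r))]
    print("  slope deg",np.degrees(np.arctan(k[0])).round(2),"off",k[1].round(2),len(S),"+",(S[:,0]>0).sum())
if __name__=="__main__":
    p,_=robot.snapshot("side"); cv2.imwrite("pics/side7.png",p[:,:,::-1]); s=robot.observe(); q=s["ee_rot"]; psi=np.degrees(2*np.arctan2(q[1],q[0]))-90
    print(s["moment"],s["ft_force"],psi)
    rep("4",cv2.imread("pics/side4.png"),np.array([.5467,-.005,.1695]),-96.3)
    rep("5",cv2.imread("pics/side5.png"),np.array([.5476,-.0036,.121]),-128.1)
    rep("7",p[:,:,::-1],s["position"],psi)
E
python3 bar3.py
```

```text
[ 0.00811612 -0.7048898   0.50322515] [ 3.92461439 -0.23728589  0.7016135 ] -136.3342282292265
4 -37 -13.8; -37 -8.8; -37 -4.4; -35 -3.3; -33 -2.5; -30 -3.0; -28 -3.4; -26 -2.4; -24 -2.2; -21 -2.5; -19 -2.3; -17 -1.5; -14 -2.7; -12 -2.0; -9 -1.7; -7 -2.1; -6 1.3; -5 4.5; -2 3.6; 0 3.7; 2 4.5; 5 3.2; 7 3.8; 10 4.2; 12 4.0; 15 3.7; 20 -2.0; 23 -2.5; 25 -1.8; 28 -2.4; 30 -2.4; 33 -2.1; 36 -2.7; 38 -2.7; 40 -2.3; 43 -2.1; 46 -2.9; 48 -2.9
  slope deg 0.58 off -2.62 15 + 10
5 -47 -23.9; -42 -5.8; -40 -4.4; -38 -2.5; -35 -1.8; -33 -2.0; -31 -2.1; -29 -2.1; -26 -1.9; -24 -1.5; -22 -1.5; -20 -1.7; -17 -1.8; -15 -1.9; -12 1.5; -10 2.6; -8 3.0; -6 4.3; -3 4.4; -1 4.3; 1 4.2; 3 4.1; 6 3.8; 8 3.7; 10 -2.7; 12 -3.1; 14 -3.2; 16 -2.7; 19 -2.5; 21 -2.6; 23 -2.6; 25 -2.9; 27 -3.0; 30 -3.3; 32 -3.3; 34 -3.4; 36 -2.3; 39 -2.1; 41 -2.5; 43 -2.8; 45 -9.1
  slope deg -0.76 off -2.35 21 + 12
7 -44 -3.6; -41 -3.1; -39 -2.9; -36 -1.9; -34 -2.2; -32 -1.4; -29 -1.0; -27 -1.2; -25 -1.5; -23 -1.9; -20 -2.1; -18 -2.0; -15 2.5; -12 3.6; -10 3.5; -7 3.8; -5 3.5; -3 4.3; -0 4.2; 2 4.6; 4 4.3; 6 4.0; 8 0.4; 10 -1.8; 12 -1.5; 14 -2.0; 16 -2.2; 19 -2.3; 21 -2.8; 23 -2.5; 25 -2.6; 28 -3.2; 30 -2.3; 32 -1.8; 35 -2.2; 37 -2.6; 39 -2.5; 41 -3.1; 43 -5.4; 43 -15.3
  slope deg -0.72 off -2.14 20 + 12
```

The side-view foot line shows the bar aligned with the fingers to within about 1°, with a lag of roughly 1°. I'll add that bit of twist, hold, and check that it is steady.

To row units: 0.018 rad is 0.36.

Call:
nudge_tcp:
  motion: "0 0 0 0 0 0.36\n0 0 0 0 0 0.36\n0 0 0 0 0 0.36\n0 0 0 0 0 0.36\n0 0 0 0 0 0.36\n0 0 0 0 0 0.36\n0 0 0 0 0 0.36\n0 0 0 0 0 0.36"

```text
time_s: 18.7
position: [0.5475, -0.0036, 0.121]
ee_rot: [0.916, -0.402, 0.001, -0.0]
ft_force: [6.3, -0.2, -0.0]
grip_width: 0.0134
gripper_force: 60.1
```

```bash
python3 bar3.py | grep -v "^[457] "
```

```text
[-0.03830884 -0.67761581  0.50797628] [5.68030085 0.39273254 0.22707538] -137.36925627373128
  slope deg 0.58 off -2.62 15 + 10
  slope deg -0.76 off -2.35 21 + 12
  slope deg -0.49 off -2.25 23 + 12
```

Call:
nudge_tcp:
  motion: "0 0 0 0 0 0\n0 0 0 0 0 0\n0 0 0 0 0 0\n0 0 0 0 0 0\n0 0 0 0 0 0\n0 0 0 0 0 0\n0 0 0 0 0 0\n0 0 0 0 0 0"

```text
time_s: 19.55
position: [0.5475, -0.0036, 0.121]
ee_rot: [0.916, -0.402, 0.001, -0.0]
ft_force: [4.5, 0.5, 0.7]
grip_width: 0.0133
gripper_force: 60.1
```

```bash
python3 bar3.py | grep -v "^[457] "
python3 - <<'E'
from h import *
# bystanders/scraper: difference of first and latest top picture away from the work
a=cv2.imread("pics/top2.png"); b=robot.snapshot("top")[0][:,:,::-1]
d=(cv2.absdiff(a,b).max(2)>60).astype(np.uint8); n,_,st,_=cv2.connectedComponentsWithStats(d)
print(st[1:][st[1:,4]>15])
E
```

```text
[-0.00118221 -0.68405047  0.54686362] [ 4.86487355 -0.76218479  0.07297715] -137.37015597398198
  slope deg 0.58 off -2.62 15 + 10
  slope deg -0.76 off -2.35 21 + 12
  slope deg -0.49 off -2.23 23 + 12
[[  114   192   137   278 19904]
 [  255   202    97   223 12113]
 [  253   372     5     8    21]
 [  255   430    19    22   275]
 [  262   454    15    26   176]
 [  170   472     7     8    34]
 [  350   473     9     7    34]]
```

```bash
python3 -c "
from cell import robot
print(robot.close_job())"
```

```text
the job is handed in; nothing more can be done
None
```

The scraper is pushed home against the holder's back stop and released. The lid is seated and held steady against its spring with its bar within about 1° of the half-turn ribs, short of the lock; the job was handed in at about 20 s, and no verdict came back.

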